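# Rock the tube block out of the dry-block heater

### The job

Take the aluminium tube block out of the dry-block heater: press the ejector plunger beside it fully down so that the block pops up, and let the plunger spring back. Then grip the block and rock it sideways until it is free of the sprung balls in the well, bringing one side up a notch while the other is still held and then the other side, rather than pulling it straight up. Finish while holding the block upright and still over its well, just clear of the well frame by a centimetre or two, and leave the spare block, the vials, the timer and the small bottle where they stand.

Things in the scene. Friction and masses are not known exactly. Their poses are not given: they have to be found in the camera images.
- heater: white dry-block heater fixed to the worktop, 231 mm (x) by 180 mm (y); origin on the worktop under the centre of the well, x away from its sloping control panel (panel at the -x end), y to the left, z up. Deck 78 mm high, nothing on it but the plunger and the well's frame
- well_rim (a point): centre of the well's mouth, level with the top of the raised steel frame (84 mm above the worktop, 10 mm wide, outside 103 x 82 mm). The well is 83 mm (heater x) by 62 mm (y), its floor 46 mm below this point
- balls_left (a point): midway between the two sprung steel balls in the well's +y wall (77 mm above the worktop, heater y = +28 mm, where the block's ribs meet them; balls at x = -24 and +24 mm); the -y wall has the same at y = -28 mm. Lifting one side's rib past its balls takes about 18 N at that side; a straight pull on both sides takes 40 to 50 N
- tube_block: aluminium block in the well, eight 13 mm bores in its top, 0.3 to 0.45 kg, 80 mm (x) by 54 mm (y) by 46 mm high; origin at the centre of its underside, axes along the heater's. At first fully down, top level with the frame. After the plunger's full stroke it stays 14 to 15 mm up, its shoulder resting on the balls; grip its long faces, 54 mm apart, 14 mm of them showing
- block_left (a point): centre of the block's +y long face near its top, 27 mm from the block's axis, 38 mm above its underside (8 mm under its top): 76 mm high when seated, 91 mm after ejection. This side has two ribs below: the first passes the balls when the side rises about 10 mm above the ejected rest (10 degrees of tilt about the other side's balls), the second at about 20 mm; then the side is free
- block_right (a point): the same point on the block's -y long face; this side has the same two ribs
- ejector (a joint): downward travel of the ejector plunger in m: 0 = up, 0.020 = fully pressed; sprung back up, about 3 N at first, up to some 14 N with the block on it, then a hard stop
- ejector_top (a point): centre of the top of the black plunger button (24 mm across), 78 mm in front of the well's centre (heater -x); 117 mm above the worktop when up, 97 mm when fully pressed
- spare_block: the spare aluminium block standing on the worktop right of the heater, same outside size (80 x 54 x 46 mm) but six 19 mm bores; origin at the centre of its underside
- vial_blue_a: small blue-capped vial, 26 x 52 mm, standing on the worktop left of the heater; origin at its foot
- vial_white: small white-capped vial, 26 x 55 mm, standing left of the heater; origin at its foot
- timer: small white desk timer, 56 x 62 x 46 mm, right of the heater; origin at its foot
- extract: small bottle with a white cap, 48 x 96 mm, far left; origin at its foot

How it is judged:
By the outcome, as a careful person would: the job done as asked, in the order asked, and still so for the second after the job is handed in, while the arm keeps its last pose, push and grip.
It also fails if it takes over 48 s, if anything falls off the work surface, if the arm or the gripper's body presses on something with over 40 N, if the wrist force passes 120 N, or if a joint passes its speed limit or range.

### The arm

A 6-joint arm with a two-finger parallel gripper is mounted at the origin on the work surface; the furniture and walls round the work are solid. World frame = base frame: x ahead of the robot, y to its left, z up, the work surface at z = 0. Lengths are in m, angles in rad, forces in N, time in s.
With the tool pointing down it reaches from about 0.375 to 0.9 m from the base axis. Payload 3.1 kg.
Tool frame: the origin (TCP) lies on the centre line of the jaws, within the pads' length; the fingertips stand 25 mm ahead of it and the grasp point (between the pads) lies 6 mm ahead of it (manip.tip_extent is the distance from the TCP to the fingertips, in m); z points along the fingers, y is the line along which they close (so a half turn about z gives the same grasp; the last joint's range is limited). The gripper opens to 85 mm and grips with 20 to 120 N. Pads are 22 mm wide; open, the fingers measure 114 mm over their backs; the gripper's body (76 mm by 85 mm) begins 54 mm behind the grasp point. The pads swing forward as they close: fully open they stand 13 mm farther back than shut.
Start: joints at [-1.329, 0.527, 1.433, -0, 1.181, -0.178], TCP at [0.255, -0.57, 0.256] pointing down, gripper open.
Joint ranges: [-3.08, 3.08], [-0.75, 2.2], [0.22, 2.44], [-1.43, 4.57], [0, 2.65], [-2.85, 2.85]. Speed limits (rad/s): [2.79, 2.79, 3.14, 3.14, 3.14, 3.14].

### API

Orientations are given as a unit quaternion [x, y, z, w].
In Python, from station import readout, imaging, order, manip gives the robot as it stands.
- The arm moves only by the tool move_arm, never from a script. Its argument "rows" is a list of rows, each a list of 7 numbers: the turn, a rotation vector about the tool's x, y, z in degrees, then the shift along the tool's x, y, z in mm, then the closure, from 0 (fully open) to 1 (shut). A call has 1 to 12 rows; each row is the pose to reach, as a shift and turn from the pose commanded when the call began, along the tool's axes at that moment; what a row does not reach only later rows make up. A row lasts 1/12 s, in which the tool goes at most 41.7 mm and 7.16 degrees, less where a joint would pass 70% of its speed; a pose out of reach is approached as far as the arm can. A call with a gripper value outside its range is refused whole. The fingers move at their own pace and stop on an object; "squeeze" is the grip in N (left out, the last holds). Time passes only in rows, so rows that repeat a pose let the fingers close. It gives the time, the measured TCP pose, the force, the opening and the grip force at its end, in the units of the state.
- readout.sense(): the state, without advancing time (a new reading comes with each control period).
- imaging.snapshot(name): name is "scene" or "top"; returns a dict with "img" (384x512x3 uint8, red, green, blue), "z_map" (384x512 float32, m along the optical axis (not along the pixel's ray), 0 where there is no reading), "fovy" (degrees; the focal length in pixels is half the picture's height over the tangent of half this angle, whatever the lens; pixels are square), "cx", "cy" (the principal point, pixels), "k1" (the pictures are not rectified: a ray, as slopes to the right and down, at radius r is drawn at 1 + k1 r^2 times it, then the intrinsics apply), "rvec" (rotation vector, rad) and "tvec" (3), from world to camera coordinates, as OpenCV has them. Camera axes: x right, y down, z forward; pixel columns grow to the right and rows downward; lengths in m; the calibration is good to about 2 mm. A picture is of the moment at which its call begins.
- order.sign_off(): hands the job in; it is judged then, once.
The state is a dict: "t": time; "q": joint angles; "qd": joint speeds; "tau": joint torques, N m; "tcp_pos": TCP position; "tool_rot": TCP orientation; "force": force on the tool from outside, world axes, zero at the start; "ft_torque": the same for the moment, N m; "finger_gap": opening from 0.0 (shut) to 1.0 (fully open); "gripper_force": force on a finger pad.
Only numpy, scipy, OpenCV 4.12 (cv2) and the standard library are available. Lean on these libraries where they do the work, as an engineer would, in place of code of your own. Each camera call takes 0.05 s, during which the arm holds its last target. There are 200 camera calls.

## Working session

There is one attempt and no reset: what is moved stays moved. The work goes in short steps, Python scripts to look and compute and a tool call to move; the robot and the scene stay as the last step left them, time stands still between calls to the robot, and variables do not carry over. Pictures are saved under pics/ and viewed, at most 10 in all, crops included, and the job is handed in when it is done.

Besides the shell and the picture viewer there is one more tool, called after "Call:" by a JSON object that holds its "method" and its "body". move_arm: Moves the arm, as the interface text tells. Its arguments: {"type":"object","properties":{"rows":{"type":"array"},"squeeze":{"type":"number"}},"required":["rows"]}

```bash
ls; mkdir -p pics; cat > h.py <<'E'
import numpy as np, cv2
from scipy.spatial.transform import Rotation as R
from station import readout, imaging, order, manip
def snap(n):
    s=imaging.snapshot(n); s['f']=192/np.tan(np.radians(s['fovy']/2)); s['R']=R.from_rotvec(s['rvec']).as_matrix(); return s
def rays(s,px):
    px=np.atleast_2d(px).astype(float)
    d=(px-[s['cx'],s['cy']])/s['f']; u=d.copy()
    for _ in range(20): u=d/(1+s['k1']*(u**2).sum(1,keepdims=True))
    return np.c_[u,np.ones(len(u))]
def plane(s,px,z):
    r=rays(s,px)@s['R']; c=-s['R'].T@s['tvec']
    return c+r*((z-c[2])/r[:,2])[:,None]
def cloud(s):
    v,u=np.mgrid[:384,:512]; p=rays(s,np.c_[u.ravel(),v.ravel()])*s['z_map'].reshape(-1,1)
    return ((p-s['tvec'])@s['R']).reshape(384,512,3)
E
python3 - <<'E'
from h import *
for n in ('top','scene'):
    s=snap(n); cv2.imwrite(f'pics/{n}0.png',cv2.cvtColor(s['img'],cv2.COLOR_RGB2BGR)); np.save(n+'0.npy',s,allow_pickle=True)
    print(n,s['fovy'],s['k1'],-s['R'].T@s['tvec'])
print(readout.sense(), manip.tip_extent)
E
```

```text
pics
top 42.94845776772643 0.05139739997320547 [ 0.42112213 -0.02926643  1.37140271]
scene 57.51880739667504 -0.04429100223677034 [0.15070142 0.45658382 0.68801072]
{'t': 0.1, 'q': array([-1.32849777e+00,  5.28349704e-01,  1.43379577e+00, -7.22383390e-05,
        1.18141807e+00, -1.78518263e-01]), 'qd': array([ 2.48710612e-04, -1.63972689e-03, -4.86971718e-04, -8.61708242e-04,
        6.32048682e-04, -5.83939187e-05]), 'tau': array([-2.88007404e-04, -4.43305421e+01, -1.78585929e+01, -2.28366985e-04,
        3.87013119e-03,  1.17532642e-05]), 'tcp_pos': array([ 0.25516644, -0.56986736,  0.255439  ]), 'tool_rot': array([ 9.77942350e-01,  2.08872662e-01, -6.48056745e-05, -9.83880384e-04]), 'force': array([-0.80529977,  0.58125937,  0.57986142]), 'ft_torque': array([ 0.0050826 , -0.04449484, -0.04967727]), 'gripper_force': 0.0, 'finger_gap': 0.9984901663877022} 0.025
```

View pics/top0.png

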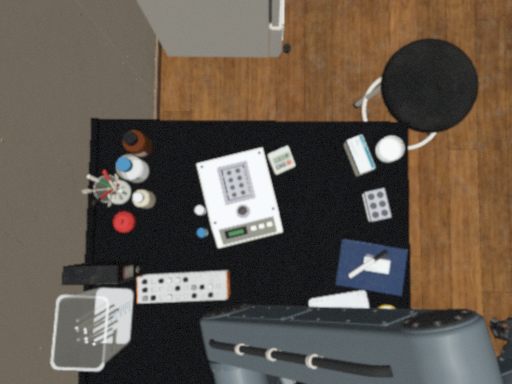

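View pics/scene0.png

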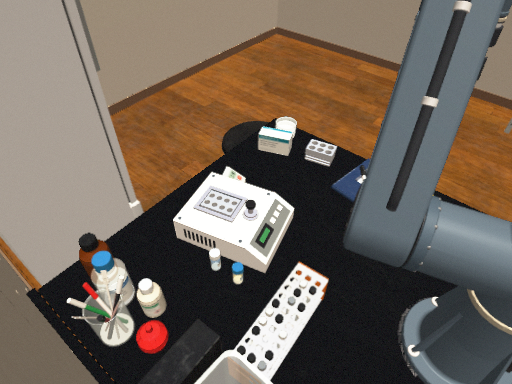

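The top view shows the heater at about (237,197), plunger near (243,211) and block near (237,180). The scene view has the plunger near (251,205) and the block near (220,204). Next I measure them.

```bash
python3 - <<'E'
from h import *
S={n:np.load(n+'0.npy',allow_pickle=True).item() for n in('top','scene')}
for n,s in S.items():
    P=cloud(s); z=P[...,2]
    print(n,'deck z around', np.median(z[170:190,225:250]) if n=='top' else np.median(z[195:215,205:235]))
    m=((z>.1)&(z<.13)); 
    c=(243,211) if n=='top' else (251,207)
    w=np.zeros_like(m); w[c[1]-15:c[1]+16,c[0]-15:c[0]+16]=1; mm=m&w
    print('plunger high px',mm.sum(), P[mm].mean(0), np.argwhere(mm).mean(0)[::-1])
    hsv=cv2.cvtColor(s['img'],cv2.COLOR_RGB2HSV)
    dk=(hsv[...,2]<80)&w; print('dark',dk.sum(),np.argwhere(dk).mean(0)[::-1], plane(s,np.argwhere(dk).mean(0)[::-1],.117))
    x0,y0,x1,y1=(190,140,300,255) if n=='top' else (165,155,305,285)
    cr=cv2.resize(s['img'][y0:y1,x0:x1],None,fx=5,fy=5,interpolation=cv2.INTER_CUBIC)
    cv2.imwrite(f'pics/{n}_c.png',cv2.cvtColor(cr,cv2.COLOR_RGB2BGR))
s=S['top'];P=cloud(s)
g=s['img'].astype(int); 
v=g.max(2); sub=np.zeros(v.shape,bool); sub[140:255,190:300]=1
deck=((P[...,2]>.068)&(P[...,2]<.1)&sub).astype(np.uint8)
n_,lab,st,_=cv2.connectedComponentsWithStats(deck); k=1+st[1:,4].argmax()
cs,_=cv2.findContours((lab==k).astype(np.uint8),0,2); r=cv2.minAreaRect(max(cs,key=len)); b=plane(s,cv2.boxPoints(r),.078); print('deck',r,b)
print(v[160:205:3,212:262:3])
E
```

```text
top deck z around 0.08322246169649462
plunger high px 66 [0.48429008 0.03761939 0.11795273] [242.06060606 209.84848485]
dark 0 [nan nan] [[nan nan nan]]
scene deck z around 0.08370808215891071
plunger high px 90 [0.48334646 0.04227754 0.11550749] [250.3        204.41111111]
dark 73 [250.04109589 204.26027397] [[0.48319579 0.04339069 0.117     ]]
deck ((238.3310546875, 192.38363647460938), (77.3331298828125, 68.64401245117188), 76.20051574707031) [[ 0.61011827  0.16566809  0.078     ]
 [ 0.65655866 -0.0120687   0.078     ]
 [ 0.45611386 -0.06348515  0.078     ]
 [ 0.410819    0.11189848  0.078     ]]
[[229 246 246 252 252 252 251 252 252 251 247 234 252 251 252 252 252]
 [251 251 252 252 251 248 243 232 214 208 193 201 247 252 252 252 252]
 [252 252 242 229 211 204 200 194 180 184 168 196 236 253 252 253 252]
 [252 251 205 182 182 190 197 209 148 164 210 196 223 252 252 252 253]
 [252 251 211 163 209 146 143 212 172 180 209 183 210 252 252 253 252]
 [252 252 223 186 205 199 198 214 210 178 208 186 204 247 252 252 252]
 [253 253 242 200 179 210 152 202 198 121 197 196 198 236 252 253 252]
 [252 252 250 205 156 207 140 198 212 205 209 208 199 227 253 253 252]
 [252 252 251 210 162 212 208 196 214 164 142 209 192 211 252 252 252]
 [252 251 252 221 185 205 162 127 212 195 181 212 181 205 247 252 252]
 [252 252 252 242 202 178 209 198 214 212 171 202 192 200 235 252 252]
 [252 252 252 247 205 179 211 149 185 210 135 186 207 203 226 252 252]
 [253 252 252 251 210 157 210 159 187 205 182 186 191 191 213 252 252]
 [252 253 253 252 220 187 183 184 189 199 202 210 219 240 249 252 252]
 [251 252 252 252 240 205 202 214 220 237 249 251 252 252 251 252 252]]<stdin>:11: RuntimeWarning: Mean of empty slice.
  ret = um.true_divide(
```

View pics/top_c.png

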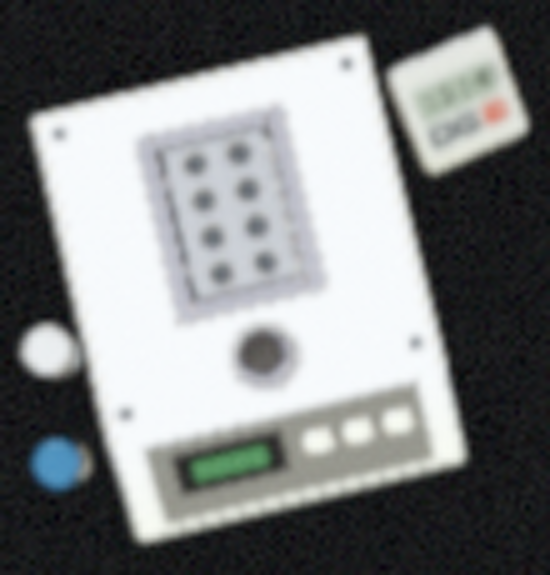

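View pics/scene_c.png

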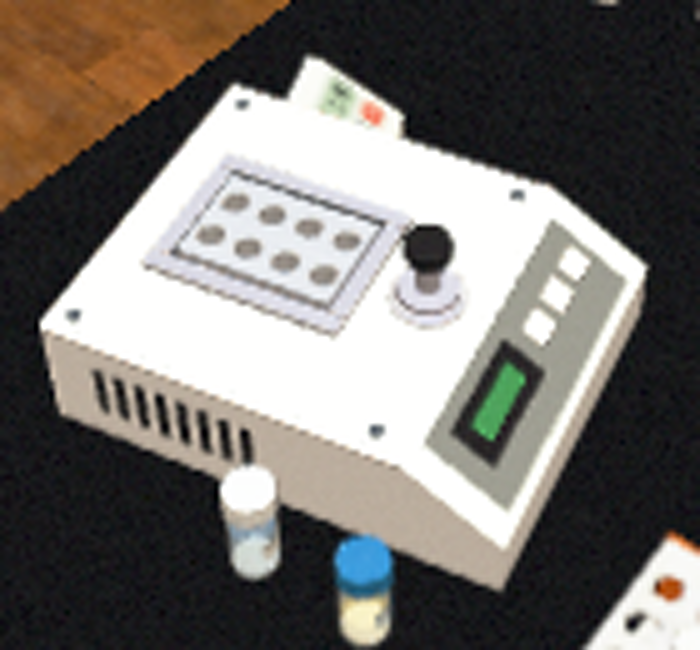

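The crops show the frame with its eight bores, at top-crop corners (138,135), (283,107), (325,287), (180,322). The plunger button is at (262,352) in the top crop and (429,247) in the scene crop. I fit the frame in both views.

```bash
python3 - <<'E'
from h import *
S={n:np.load(n+'0.npy',allow_pickle=True).item() for n in('top','scene')}
for n,c,pl in(('top',(236,183),(262/5+190-.4,352/5+140-.4)),('scene',(220,204),(429/5+165-.4,247/5+155-.4))):
    s=S[n]; P=cloud(s); v=s['img'].astype(int).min(2).astype(np.uint8); big=cv2.resize(v,None,fx=4,fy=4,interpolation=cv2.INTER_CUBIC)
    m=(big<233).astype(np.uint8)
    if n=='scene': m=cv2.morphologyEx(m,cv2.MORPH_OPEN,np.ones((21,21)))
    nn,lab,st,_=cv2.connectedComponentsWithStats(m); 
    ids=lab[c[1]*4-40:c[1]*4+40,c[0]*4-40:c[0]*4+40]; k=np.bincount(ids[ids>0]).argmax()
    cs,_=cv2.findContours((lab==k).astype(np.uint8),0,2); q=max(cs,key=cv2.contourArea)[:,0]/4.-.375
    W=plane(s,q,.084)[:,:2]; r=cv2.minAreaRect((W*1000).astype(np.float32)); print(n,'frame',r)
    # deck contour of bores
    print(' plunger',plane(s,pl,.117))
    # dark button
    x,y=map(int,pl); w=np.zeros(v.shape,bool); w[y-6:y+7,x-6:x+7]=1
    for t in(100,130,160):
        d=np.argwhere((v<t)&w)
        if len(d): print(' btn',t,len(d),plane(s,d.mean(0)[::-1],.117)[0])
    g=v[:,:]; 
# bores in both views
for n,(x0,y0),pts in(('top',(190,140),[(196,164),(239,152),(204,200),(248,189),(212,237),(256,226),(221,273),(266,262)]),('scene',(165,155),[(236,201),(272,214),(309,227),(347,240),(211,234),(247,247),(285,261),(324,274)])):
    q=np.array(pts)/5.+[x0,y0]-.4; W=plane(S[n],q,.084); print(n,'bores ctr',W.mean(0)*1000)
    r=cv2.minAreaRect((W[:,:2]*1000).astype(np.float32)); print(r)
E
```

```text
top frame ((559.0639038085938, 57.65228271484375), (107.30290222167969, 85.82328796386719), 14.574535369873047)
 plunger [[0.48394295 0.03781894 0.117     ]]
 btn 100 37 [0.48401077 0.03795919 0.117     ]
 btn 130 57 [0.48335231 0.03812484 0.117     ]
 btn 160 72 [0.48376958 0.03738713 0.117     ]
scene frame ((560.9901123046875, 95.13812255859375), (21.554569244384766, 24.649547576904297), 43.42852783203125)
 plunger [[0.48308141 0.04226824 0.117     ]]
 btn 100 79 [0.48285267 0.04377646 0.117     ]
 btn 130 88 [0.48256287 0.04398917 0.117     ]
 btn 160 93 [0.4823337  0.04402213 0.117     ]
top bores ctr [559.28573539  57.69465155  84.        ]
((559.4678344726562, 57.861785888671875), (60.52830505371094, 24.634986877441406), 14.683459281921387)
scene bores ctr [561.16493058  58.81663209  84.        ]
((561.021484375, 58.85160827636719), (60.244834899902344, 24.439395904541016), 14.29738998413086)
```

```bash
cat >> h.py <<'E'
C=np.array([.560,.058,0]); YAW=np.radians(14.5)
H=R.from_euler('z',YAW)
def rel(p_heater,roll=0,base=None):
    """row (deg, mm) taking tool from measured (or base=(pos,quat)) to heater-frame point p with tool down, rolled about heater x by deg"""
    st=readout.sense(); p,q=base if base else (st['tcp_pos'],st['tool_rot'])
    T=R.from_quat(q); G=H*R.from_euler('x',roll,degrees=True)*R.from_euler('x',180,degrees=True)
    t=T.inv().apply(C+H.apply(p_heater)-p)*1000
    return np.round(np.r_[np.degrees((T.inv()*G).as_rotvec()),t],2)
def where():
    st=readout.sense(); print('t',st['t'],'heater tcp mm',np.round(H.inv().apply(st['tcp_pos']-C)*1000,1),'F',np.round(st['force'],1),'M',np.round(st['ft_torque'],2),'gap',round(st['finger_gap'],3),'gf',st['gripper_force'])
    G=H*R.from_euler('x',180,degrees=True); print('rot err deg',np.round(np.degrees((R.from_quat(st['tool_rot'])*G.inv()).as_rotvec()),2))
E
python3 - <<'E'
from h import *
print([a for a in dir(manip) if a[0]!='_'])
where(); print(rel([-.078,0,.21]))
E
```

```text
['PlanningError', 'tip_extent']
t 0.1 heater tcp mm [-452.3 -531.5  255.4] F [-0.8  0.6  0.6] M [ 0.01 -0.04 -0.05] gap 0.998 gf 0.0
rot err deg [0.11 0.02 9.61]
[-1.1000e-01 -1.0000e-02  9.6100e+00  4.5782e+02 -4.6148e+02  4.6470e+01]
```

Call:
{"method": "move_arm", "body": {"rows": [[0, 0, 9.6, 458, -461, 46, 1], [0, 0, 9.6, 458, -461, 46, 1], [0, 0, 9.6, 458, -461, 46, 1], [0, 0, 9.6, 458, -461, 46, 1], [0, 0, 9.6, 458, -461, 46, 1], [0, 0, 9.6, 458, -461, 46, 1], [0, 0, 9.6, 458, -461, 46, 1], [0, 0, 9.6, 458, -461, 46, 1], [0, 0, 9.6, 458, -461, 46, 1], [0, 0, 9.6, 458, -461, 46, 1], [0, 0, 9.6, 458, -461, 46, 1], [0, 0, 9.6, 458, -461, 46, 1]], "squeeze": 20}}

```text
t: 1.1
tcp_pos: [0.4318, -0.1019, 0.2208]
tool_rot: [0.992, 0.126, -0.0, -0.0]
force: [1.3, -1.1, -0.3]
finger_gap: -0.0
gripper_force: 0.0
```

```bash
python3 - <<'E'
from h import *
where(); print(rel([-.078,0,.165]))
E
```

```text
t 1.1 heater tcp mm [-164.2 -122.7  220.8] F [ 1.3 -1.1 -0.3] M [-0.04 -0.02  0.01] gap -0.0 gf 0.0
rot err deg [ 0.01  0.01 -0.01]
[-1.0000e-02  1.0000e-02 -1.0000e-02  8.6160e+01 -1.2272e+02  5.5800e+01]
```

Call:
{"method": "move_arm", "body": {"rows": [[0, 0, 0, 86, -123, 25, 1], [0, 0, 0, 86, -123, 25, 1], [0, 0, 0, 86, -123, 25, 1], [0, 0, 0, 86, -123, 25, 1], [0, 0, 0, 86, -123, 25, 1], [0, 0, 0, 86, -123, 25, 1], [0, 0, 0, 86, -123, 25, 1]]}}

```text
t: 1.68
tcp_pos: [0.4836, 0.0365, 0.1958]
tool_rot: [0.992, 0.127, -0.001, 0.0]
force: [-0.6, -0.2, 0.2]
finger_gap: 0.002
gripper_force: 0.0
```

```bash
python3 - <<'E'
from h import *
where(); print(rel([-.078,0,.122]))
E
```

```text
t 1.6833 heater tcp mm [-79.3  -1.7 195.8] F [-0.6 -0.2  0.2] M [-0.01  0.04 -0.01] gap 0.002 gf 0.0
rot err deg [-0.02  0.06  0.04]
[ 0.00e+00  6.00e-02  4.00e-02  1.38e+00 -1.70e+00  7.38e+01]
```

Call:
{"method": "move_arm", "body": {"rows": [[0, 0, 0, 1.4, -1.7, 30, 1], [0, 0, 0, 1.4, -1.7, 48, 1], [0, 0, 0, 1.4, -1.7, 52, 1], [0, 0, 0, 1.4, -1.7, 56, 1], [0, 0, 0, 1.4, -1.7, 60, 1], [0, 0, 0, 1.4, -1.7, 64, 1], [0, 0, 0, 1.4, -1.7, 68, 1], [0, 0, 0, 1.4, -1.7, 70, 1], [0, 0, 0, 1.4, -1.7, 72, 1], [0, 0, 0, 1.4, -1.7, 73, 1], [0, 0, 0, 1.4, -1.7, 73, 1], [0, 0, 0, 1.4, -1.7, 73, 1]]}}

```text
t: 2.68
tcp_pos: [0.4839, 0.0377, 0.1241]
tool_rot: [0.992, 0.126, -0.001, 0.0]
force: [-4.6, -2.0, 5.5]
finger_gap: 0.002
gripper_force: 2.5
```

```bash
python3 - <<'E'
from h import *
where()
s=snap('scene'); P=cloud(s); print(P[195:215,205:235,2].mean(), np.percentile(P[190:215,200:235,2],[5,50,95]))
cv2.imwrite('pics/press.png',cv2.cvtColor(cv2.resize(s['img'][120:285,150:330],None,fx=3,fy=3),cv2.COLOR_RGB2BGR))
E
```

```text
t 2.6833 heater tcp mm [-78.7  -0.6 124.1] F [-4.6 -2.   5.5] M [-0.23  0.7  -0.04] gap 0.002 gf 2.506289631128311
rot err deg [-0.02  0.1  -0.05]
0.09620757468278676 [0.07854512 0.09541311 0.09988104]
```

View pics/press.png

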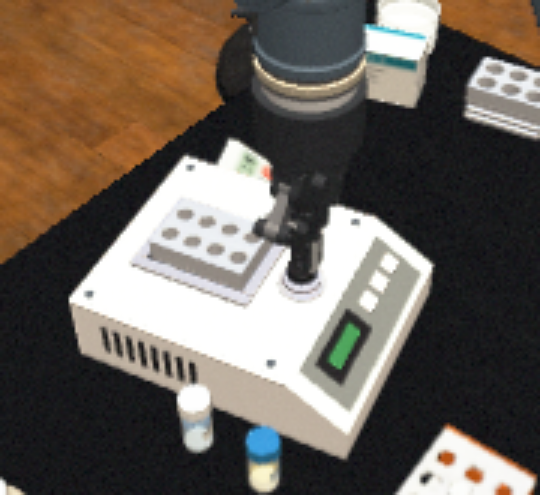

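The block has popped up (top about 98 mm) and the tip is still about 2 mm short of the full stroke. I press on to the hard stop.

Call:
{"method": "move_arm", "body": {"rows": [[0, 0, 0, 0, 0, 1, 1], [0, 0, 0, 0, 0, 2, 1], [0, 0, 0, 0, 0, 3, 1], [0, 0, 0, 0, 0, 3.5, 1], [0, 0, 0, 0, 0, 3.5, 1]]}}

```text
t: 3.15
tcp_pos: [0.4842, 0.0378, 0.1219]
tool_rot: [0.992, 0.126, -0.0, 0.0]
force: [-6.8, -2.5, 18.2]
finger_gap: -0.001
gripper_force: 9.5
```

```bash
python3 - <<'E'
from h import *
where()
E
```

```text
t 3.15 heater tcp mm [-78.5  -0.6 121.9] F [-6.8 -2.5 18.2] M [-0.29  1.17 -0.04] gap -0.001 gf 9.502623376320116
rot err deg [-0.04  0.05 -0.01]
```

Call:
{"method": "move_arm", "body": {"rows": [[0, 0, 0, 0, 0, 1, 1], [0, 0, 0, 0, 0, 2, 1], [0, 0, 0, 0, 0, 2, 1], [0, 0, 0, 0, 0, 2, 1]]}}

```text
t: 3.48
tcp_pos: [0.4842, 0.0378, 0.1218]
tool_rot: [0.992, 0.126, 0.0, 0.001]
force: [-10.2, -1.3, 34.6]
finger_gap: 0.001
gripper_force: 17.5
```

```bash
python3 - <<'E'
from h import *
where(); print(rel([-.078,0,.2]))
E
```

```text
t 3.4833 heater tcp mm [-78.4  -0.6 121.8] F [-10.2  -1.3  34.6] M [-0.33  1.71  0.02] gap 0.001 gf 17.54502944648266
rot err deg [-0.06 -0.02  0.  ]
[ 6.000e-02  0.000e+00  0.000e+00  4.200e-01 -5.100e-01 -7.824e+01]
```

Hard stop reached: the force rose to 35 N without further travel. I let the plunger spring back, then raise and move over the well with the gripper open.

Call:
{"method": "move_arm", "body": {"rows": [[0, 0, 0, 0, 0, -4, 1], [0, 0, 0, 0, 0, -10, 1], [0, 0, 0, 0, 0, -18, 1], [0, 0, 0, 0, 0, -28, 1], [0, 0, 0, 0, 0, -60, 1], [0, 0, 0, 0, 0, -85, 1], [0, 0, 0, 40, 0, -85, 0], [0, 0, 0, 78, 0, -85, 0], [0, 0, 0, 78, 0, -85, 0], [0, 0, 0, 78, 0, -85, 0], [0, 0, 0, 78, 0, -85, 0], [0, 0, 0, 78, 0, -85, 0]]}}

```text
t: 4.48
tcp_pos: [0.5593, 0.0581, 0.2021]
tool_rot: [0.992, 0.126, -0.001, -0.0]
force: [-0.1, -0.4, -0.5]
finger_gap: 0.845
gripper_force: 0.0
```

```bash
python3 - <<'E'
from h import *
where()
s=snap('scene'); P=cloud(s)
m=(P[...,2]>.092)&(P[...,2]<.106)
w=np.zeros_like(m); w[180:225,190:245]=1
Q=H.inv().apply(P[m&w]-C)*1000
print(len(Q),np.percentile(Q,[1,50,99],axis=0))
v=s['img'].min(2)
cv2.imwrite('pics/open.png',cv2.cvtColor(cv2.resize(s['img'][100:265,150:330],None,fx=3,fy=3),cv2.COLOR_RGB2BGR))
E
```

```text
t 4.4833 heater tcp mm [ -0.7   0.3 202.1] F [-0.1 -0.4 -0.5] M [ 0.02 -0.01  0.  ] gap 0.845 gf 0.0
rot err deg [ 0.02  0.11 -0.02]
581 [[-39.08974702 -25.45636016  92.31155928]
 [ -0.74640655   4.26960585  98.08789587]
 [ 40.51342966  28.87696587 100.80613393]]
```

View pics/open.png

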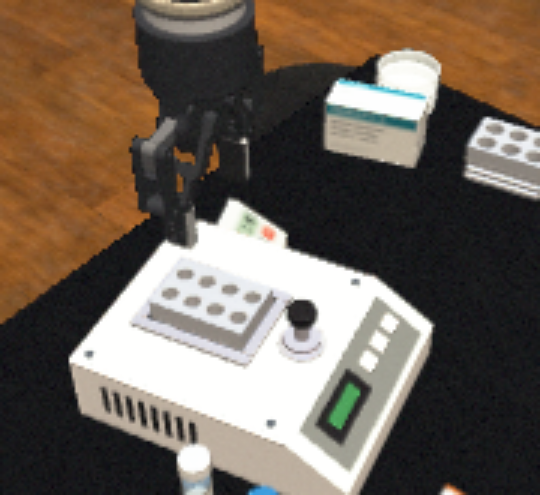

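The plunger is back up and the block stands about 14 mm proud, its faces visible. The near fingertip is at about pixel (213,182). Next I measure the real tip height.

```bash
python3 - <<'E'
from h import *
where()
for n in('scene','top'):
    s=snap(n); P=cloud(s); Q=H.inv().apply(P.reshape(-1,3)-C)*1000
    k=(abs(Q[:,0])<25)&(abs(Q[:,1])<75)&(Q[:,2]>125)&(Q[:,2]<260)&(s['z_map'].ravel()>0)
    Q=Q[k]
    for sg in(1,-1):
        q=Q[Q[:,1]*sg>15]
        if len(q): print(n,sg,len(q),'zmin',np.percentile(q[:,2],[0,.5,2]), 'low pts',q[q[:,2]<q[:,2].min()+12].min(0),q[q[:,2]<q[:,2].min()+12].max(0))
    if n=='top': 
        k=1
E
```

```text
t 4.5333 heater tcp mm [ -0.7   0.3 202.2] F [ 0.2 -0.1  0.1] M [-0.   -0.04 -0.01] gap 0.917 gf 0.0
rot err deg [ 0.01  0.1  -0.02]
scene 1 365 zmin [188.78940621 189.48339288 195.47289027] low pts [-12.83046315  40.7985682  188.78940621] [  5.00583976  53.04217513 200.74953916]
scene -1 259 zmin [188.98356434 189.4017244  190.31558346] low pts [-12.99633884 -45.73181825 188.98356434] [  7.53758216 -38.79074587 200.60374098]
top 1 51 zmin [209.1197021  209.18838265 209.39442428] low pts [-14.24785415  40.55869669 209.1197021 ] [-13.64304841  44.72829255 215.26330945]
top -1 20 zmin [203.75665585 206.49712752 214.71854255] low pts [-13.628763   -50.58344334 203.75665585] [-13.628763   -50.58344334 203.75665585]
```

Tips are about 13 mm ahead of the TCP when open, and I expect 17–20 mm at the 54 mm grip. So TCP z = 107 mm for the grasp.

Call:
{"method": "move_arm", "body": {"rows": [[0, 0, 0, 0.7, 0, 30, 0], [0, 0, 0, 0.7, 0, 60, 0], [0, 0, 0, 0.7, 0, 80, 0], [0, 0, 0, 0.7, 0, 90, 0], [0, 0, 0, 0.7, 0, 95, 0], [0, 0, 0, 0.7, 0, 95, 0.2], [0, 0, 0, 0.7, 0, 95, 0.28], [0, 0, 0, 0.7, 0, 95, 0.32], [0, 0, 0, 0.7, 0, 95, 0.32]], "squeeze": 40}}

```text
t: 5.38
tcp_pos: [0.5619, 0.0585, 0.1087]
tool_rot: [0.992, 0.126, 0.001, 0.0]
force: [0.4, 1.0, -0.5]
finger_gap: 0.679
gripper_force: 0.3
```

```bash
python3 - <<'E'
from h import *
where()
s=snap('scene'); P=cloud(s); Q=H.inv().apply(P.reshape(-1,3)-C).reshape(P.shape)*1000
np.save('Q.npy',Q)
k=(abs(Q[...,0])<25)&(abs(Q[...,1])<60)&(Q[...,1]>28)&(Q[...,2]>81)&(Q[...,2]<125)
q=Q[k]; print(len(q),np.percentile(q[:,2],[0,2,10]),q.min(0),q.max(0))
z=np.histogram(q[:,2],bins=np.arange(80,126,3)); print(z)
cv2.imwrite('pics/close.png',cv2.cvtColor(cv2.resize(s['img'][160:250,170:280],None,fx=6,fy=6,interpolation=cv2.INTER_CUBIC),cv2.COLOR_RGB2BGR))
E
```

```text
t 5.3833 heater tcp mm [  2.    0.  108.7] F [ 0.4  1.  -0.5] M [ 0.14 -0.06  0.02] gap 0.679 gf 0.30524776317179203
rot err deg [ 0.   -0.14  0.  ]
182 [81.16589441 81.88253006 83.0710506 ] [-24.5283345   28.01013228  81.16589441] [ 24.74982342  43.36172058 123.66407167]
(array([16, 74,  6,  5,  6,  8, 10, 11,  8, 10,  8,  8,  4,  5,  3]), array([ 80,  83,  86,  89,  92,  95,  98, 101, 104, 107, 110, 113, 116,
       119, 122, 125]))
```

View pics/close.png

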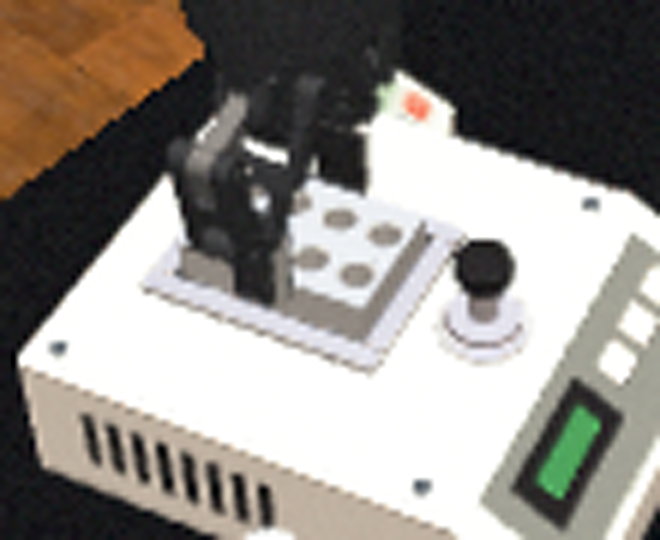

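The fingertip at crop (255,300) sits just above the frame with the pads alongside the long faces. I grip here, 1.5 mm lower.

Call:
{"method": "move_arm", "body": {"rows": [[0, 0, 0, -1, 0, 1.5, 0.32], [0, 0, 0, -1, 0, 1.5, 0.5], [0, 0, 0, -1, 0, 1.5, 0.6], [0, 0, 0, -1, 0, 1.5, 1], [0, 0, 0, -1, 0, 1.5, 1], [0, 0, 0, -1, 0, 1.5, 1], [0, 0, 0, -1, 0, 1.5, 1]], "squeeze": 110}}

```text
t: 6.02
tcp_pos: [0.5597, 0.0595, 0.1069]
tool_rot: [0.992, 0.126, -0.0, -0.001]
force: [-2.3, 3.7, 5.8]
finger_gap: 0.598
gripper_force: 113.2
```

```bash
cat >> h.py <<'E'
def pivot(deg,py,pz,base):
    """tool row for rotating base pose (heater tcp mm [y,z], tool level) about heater (py,pz) by deg (+ raises +y)"""
    a=np.radians(deg); y,z=base[0]-py,base[1]-pz
    dy=y*np.cos(a)-z*np.sin(a)-y; dz=y*np.sin(a)+z*np.cos(a)-z
    return deg,round(-dy,2),round(-dz,2)
E
python3 - <<'E'
from h import *
where()
for d in range(1,13): print(pivot(d,-28,77,(0,107)))
E
```

```text
t 6.0167 heater tcp mm [1.000e-01 1.500e+00 1.069e+02] F [-2.3  3.7  5.8] M [ 0.86  0.27 -0.03] gap 0.598 gf 113.20072041358799
rot err deg [ 0.11  0.02 -0.04]
(1, np.float64(0.53), np.float64(-0.48))
(2, np.float64(1.06), np.float64(-0.96))
(3, np.float64(1.61), np.float64(-1.42))
(4, np.float64(2.16), np.float64(-1.88))
(5, np.float64(2.72), np.float64(-2.33))
(6, np.float64(3.29), np.float64(-2.76))
(7, np.float64(3.86), np.float64(-3.19))
(8, np.float64(4.45), np.float64(-3.6))
(9, np.float64(5.04), np.float64(-4.01))
(10, np.float64(5.63), np.float64(-4.41))
(11, np.float64(6.24), np.float64(-4.79))
(12, np.float64(6.85), np.float64(-5.17))
```

Gripped. I rock the left (+y) side up, pivoting about the right-hand balls.

Call:
{"method": "move_arm", "body": {"rows": [[1, 0, 0, 0, 0.5, -0.5, 1], [2, 0, 0, 0, 1.1, -1, 1], [3, 0, 0, 0, 1.6, -1.4, 1], [4, 0, 0, 0, 2.2, -1.9, 1], [5, 0, 0, 0, 2.7, -2.3, 1], [6, 0, 0, 0, 3.3, -2.8, 1], [7, 0, 0, 0, 3.9, -3.2, 1], [7, 0, 0, 0, 3.9, -3.2, 1]]}}

```text
t: 6.68
tcp_pos: [0.5608, 0.0551, 0.1101]
tool_rot: [0.99, 0.126, -0.008, -0.061]
force: [-1.7, 3.0, 6.8]
finger_gap: 0.598
gripper_force: 117.5
```

```bash
cat >> h.py <<'E'
def look(tag,show=False):
    where(); s=snap('scene'); P=cloud(s); Q=H.inv().apply(P.reshape(-1,3)-C).reshape(P.shape)*1000
    n=s['img']; 
    # block top: bright grey points between x -40..-16 or 16..40 (beside pads), above frame
    k=(abs(Q[...,0])<40)&(abs(Q[...,0])>17)&(abs(Q[...,1]-1)<30)&(Q[...,2]>90)&(Q[...,2]<150)&(n.min(2)>120)
    q=Q[k]
    if len(q)>20:
        from numpy.linalg import lstsq
        A=np.c_[q[:,:2],np.ones(len(q))]; w=np.ones(len(q),bool)
        for _ in range(6):
            c=lstsq(A[w],q[w,2],rcond=None)[0]; r=abs(A@c-q[:,2]); w=r<max(1.5,np.percentile(r,60))
        print('top plane: n',w.sum(),len(q),'tilt x-roll deg',np.degrees(np.arctan(c[1])),'pitch',np.degrees(np.arctan(c[0])),'z at y=-25,0,25:',[round(c[2]+c[1]*y,1) for y in(-25,0,25)])
    cv2.imwrite(f'pics/{tag}.png',cv2.cvtColor(cv2.resize(n[150:250,160:290],None,fx=6,fy=6,interpolation=cv2.INTER_CUBIC),cv2.COLOR_RGB2BGR))
E
python3 -c "
from h import *
look('r1')"
```

```text
t 6.6833 heater tcp mm [ 1.000e-01 -3.000e+00  1.101e+02] F [-1.7  3.   6.8] M [ 0.16  0.29 -0.05] gap 0.598 gf 117.49898350797594
rot err deg [6.88 1.8  0.  ]
top plane: n 156 260 tilt x-roll deg 5.066935463202731 pitch -0.07566200278428623 z at y=-25,0,25: [np.float64(98.7), np.float64(100.9), np.float64(103.1)]
```

Call:
{"method": "move_arm", "body": {"rows": [[1, 0, 0, 0, 0.5, -0.5, 1], [2, 0, 0, 0, 1.1, -1, 1], [3, 0, 0, 0, 1.6, -1.4, 1], [4, 0, 0, 0, 2.2, -1.9, 1], [4.5, 0, 0, 0, 2.5, -2.1, 1], [4.5, 0, 0, 0, 2.5, -2.1, 1]]}}

```text
t: 7.23
tcp_pos: [0.5615, 0.0525, 0.1128]
tool_rot: [0.987, 0.125, -0.013, -0.101]
force: [-2.6, 2.6, 11.2]
finger_gap: 0.6
gripper_force: 117.9
```

```bash
python3 -c "
from h import *
look('r2')"
```

```text
t 7.2333 heater tcp mm [ 1.000e-01 -5.700e+00  1.128e+02] F [-2.6  2.6 11.2] M [ 0.72  0.47 -0.04] gap 0.6 gf 117.9096929077059
rot err deg [11.3   2.92 -0.06]
top plane: n 185 309 tilt x-roll deg 8.657878709068198 pitch 0.24473981762711294 z at y=-25,0,25: [np.float64(100.0), np.float64(103.8), np.float64(107.7)]
```

View pics/r2.png

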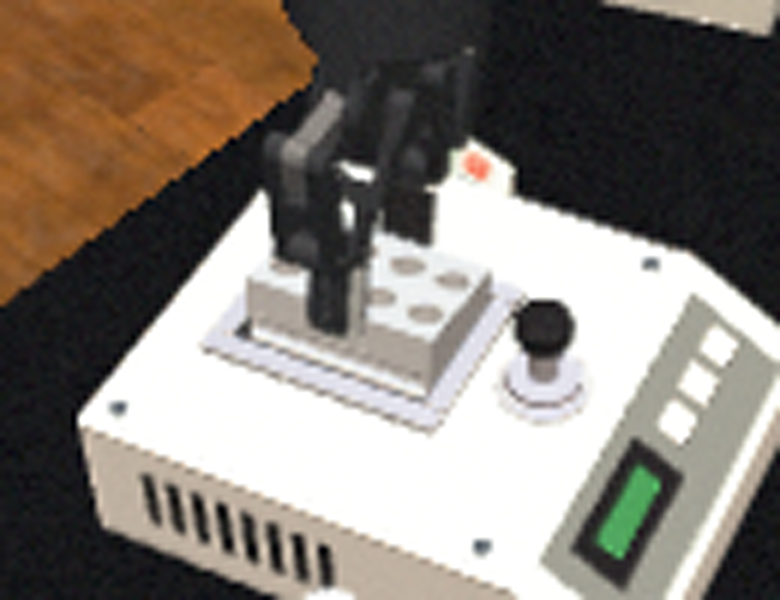

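The left rib now shows above the frame at crop (340,350). The tilt reads 9–11.5°, so I go 2° further to be past the notch.

Call:
{"method": "move_arm", "body": {"rows": [[1, 0, 0, 0, 0.5, -0.8, 1], [2, 0, 0, 0, 1.1, -1.6, 1], [2, 0, 0, 0, 1.1, -1.6, 1]]}}

```text
t: 7.53
tcp_pos: [0.5619, 0.0512, 0.113]
tool_rot: [0.985, 0.125, -0.015, -0.118]
force: [-1.7, 5.8, 5.7]
finger_gap: 0.597
gripper_force: 122.0
```

```bash
python3 -c "
from h import *
look('r3')
for d in (2,4,6,8,10,12,14,16,18,20,22,24,26): print(pivot(-d,30,79,(1.5,107)))
"
```

```text
t 7.5333 heater tcp mm [ 1.00e-01 -7.10e+00  1.13e+02] F [-1.7  5.8  5.7] M [ 0.11  0.11 -0.08] gap 0.597 gf 121.98426125803962
rot err deg [ 1.323e+01  3.430e+00 -1.000e-02]
top plane: n 189 315 tilt x-roll deg 10.329497712976075 pitch -0.3258036125823347 z at y=-25,0,25: [np.float64(99.4), np.float64(104.0), np.float64(108.5)]
(-2, np.float64(-0.99), np.float64(-0.98))
(-4, np.float64(-2.02), np.float64(-1.92))
(-6, np.float64(-3.08), np.float64(-2.83))
(-8, np.float64(-4.17), np.float64(-3.69))
(-10, np.float64(-5.3), np.float64(-4.52))
(-12, np.float64(-6.44), np.float64(-5.31))
(-14, np.float64(-7.62), np.float64(-6.06))
(-16, np.float64(-8.82), np.float64(-6.77))
(-18, np.float64(-10.05), np.float64(-7.44))
(-20, np.float64(-11.3), np.float64(-8.06))
(-22, np.float64(-12.56), np.float64(-8.64))
(-24, np.float64(-13.85), np.float64(-9.17))
(-26, np.float64(-15.16), np.float64(-9.66))
```

```bash
cat >> h.py <<'E'
def piv(degs,py,pz=77,lift=0):
    st=readout.sense(); T=R.from_quat(st['tool_rot']); b=C+H.apply([0,py/1e3,pz/1e3]); v=T.inv().apply(st['tcp_pos']-b)*1000
    for d in degs:
        s=R.from_euler('x',d,degrees=True).apply(v)-v+T.inv().apply([0,0,lift*abs(d)/abs(degs[-1])]); print(d,np.round(s,1))
E
python3 -c "
from h import *
piv([-2,-4,-6,-8,-10,-12,-14,-15],29.5)"
```

```text
-2 [ 0.  -1.5 -0.9]
-4 [ 0.  -3.1 -1.8]
-6 [-0.  -4.7 -2.6]
-8 [-0.  -6.3 -3.3]
-10 [ 0. -8. -4.]
-12 [-0.  -9.6 -4.7]
-14 [ -0.  -11.3  -5.2]
-15 [  0.  -12.2  -5.5]
```

Now the right side comes up its notch, pivoting about the left balls.

Call:
{"method": "move_arm", "body": {"rows": [[-2, 0, 0, 0, -1.5, -0.9, 1], [-4, 0, 0, 0, -3.1, -1.8, 1], [-6, 0, 0, 0, -4.7, -2.6, 1], [-8, 0, 0, 0, -6.3, -3.3, 1], [-10, 0, 0, 0, -8, -4, 1], [-11, 0, 0, 0, -8.8, -4.4, 1], [-12, 0, 0, 0, -9.6, -4.7, 1], [-13, 0, 0, 0, -10.5, -5, 1], [-14, 0, 0, 0, -11.3, -5.2, 1], [-14, 0, 0, 0, -11.3, -5.2, 1]]}}

```text
t: 8.42
tcp_pos: [0.559, 0.0604, 0.1193]
tool_rot: [0.992, 0.126, -0.0, 0.004]
force: [-0.3, 2.2, -4.1]
finger_gap: 0.598
gripper_force: 117.6
```

```bash
python3 -c "
from h import *
look('r4')
piv([-1,-2,-3,-4,-5],29.5)
piv([1,2,3,4,6,8,10,12,14],-26.5)"
```

```text
t 8.4167 heater tcp mm [ -0.3   2.6 119.3] F [-0.3  2.2 -4.1] M [ 1.01  0.11 -0.2 ] gap 0.598 gf 117.61137366760522
rot err deg [-0.47 -0.03  0.01]
top plane: n 173 288 tilt x-roll deg -2.447714235932573 pitch -3.4135760317014863 z at y=-25,0,25: [np.float64(109.1), np.float64(108.0), np.float64(107.0)]
-1 [ 0.  -0.7 -0.5]
-2 [ 0.  -1.5 -0.9]
-3 [ 0.  -2.2 -1.4]
-4 [ 0.  -3.  -1.8]
-5 [-0.  -3.8 -2.2]
1 [ 0.   0.7 -0.5]
2 [ 0.   1.5 -1. ]
3 [ 0.   2.3 -1.4]
4 [ 0.   3.  -1.9]
6 [ 0.   4.6 -2.8]
8 [ 0.   6.2 -3.6]
10 [ 0.   7.8 -4.3]
12 [ 0.   9.5 -5. ]
14 [ 0.  11.1 -5.7]
```

View pics/r4.png

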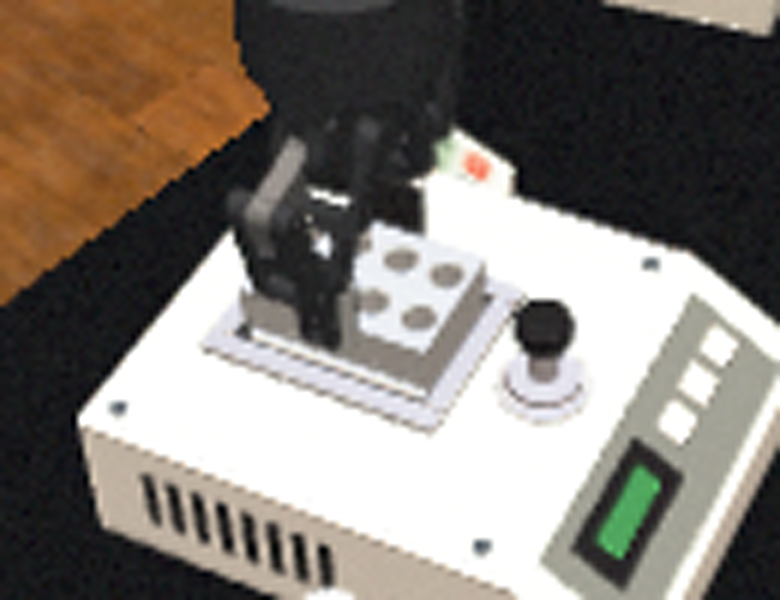

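The block is roughly level and about 10 mm above its ejected rest. I tilt the right side slightly further to secure its notch.

Call:
{"method": "move_arm", "body": {"rows": [[-1, 0, 0, 0, -0.7, -0.5, 1], [-2, 0, 0, 0, -1.5, -0.9, 1], [-3, 0, 0, 0, -2.2, -1.4, 1], [-3, 0, 0, 0, -2.2, -1.4, 1]]}}

```text
t: 8.8
tcp_pos: [0.5583, 0.0628, 0.12]
tool_rot: [0.992, 0.126, 0.003, 0.029]
force: [0.3, 4.3, -6.3]
finger_gap: 0.6
gripper_force: 117.5
```

```bash
python3 -c "
from h import *
look('r5')
piv([2,4,6,8,10,12,14,15,16,17],-26.5)"
```

```text
t 8.8 heater tcp mm [ -0.4   5.  120. ] F [ 0.3  4.3 -6.3] M [ 1.67  0.14 -0.16] gap 0.6 gf 117.53786731045693
rot err deg [-3.29 -0.73 -0.06]
top plane: n 140 233 tilt x-roll deg -4.790304503531347 pitch -0.5964814419935563 z at y=-25,0,25: [np.float64(112.5), np.float64(110.4), np.float64(108.3)]
2 [ 0.   1.6 -1. ]
4 [ 0.   3.2 -1.9]
6 [ 0.   4.9 -2.8]
8 [ 0.   6.6 -3.6]
10 [ 0.   8.3 -4.4]
12 [ 0.  10.  -5.1]
14 [ 0.  11.8 -5.7]
15 [ 0.  12.7 -6. ]
16 [-0.  13.6 -6.3]
17 [ 0.  14.5 -6.5]
```

Right is now about 14 mm up and left about 10 mm. Next the left side goes over its second notch.

Call:
{"method": "move_arm", "body": {"rows": [[2, 0, 0, 0, 1.6, -1, 1], [4, 0, 0, 0, 3.2, -1.9, 1], [6, 0, 0, 0, 4.9, -2.8, 1], [8, 0, 0, 0, 6.6, -3.6, 1], [10, 0, 0, 0, 8.3, -4.4, 1], [11, 0, 0, 0, 9.2, -4.7, 1], [12, 0, 0, 0, 10, -5.1, 1], [12, 0, 0, 0, 10, -5.1, 1]]}}

```text
t: 9.52
tcp_pos: [0.5597, 0.0541, 0.1259]
tool_rot: [0.989, 0.125, -0.012, -0.077]
force: [-0.3, 11.5, -5.8]
finger_gap: 0.596
gripper_force: 122.4
```

```bash
python3 -c "
from h import *
look('r6')
piv([1,2,3,4,5],-26.5)"
```

```text
t 9.5167 heater tcp mm [ -1.3  -3.7 125.9] F [-0.3 11.5 -5.8] M [ 1.96  0.16 -0.12] gap 0.596 gf 122.41139067336917
rot err deg [ 8.6   2.5  -0.13]
top plane: n 210 351 tilt x-roll deg 3.4993923952492856 pitch -2.9669863551985953 z at y=-25,0,25: [np.float64(112.6), np.float64(114.1), np.float64(115.6)]
1 [ 0.   0.8 -0.5]
2 [ 0.   1.6 -1. ]
3 [ 0.   2.4 -1.5]
4 [ 0.   3.2 -2. ]
5 [-0.   4.  -2.5]
```

View pics/r6.png

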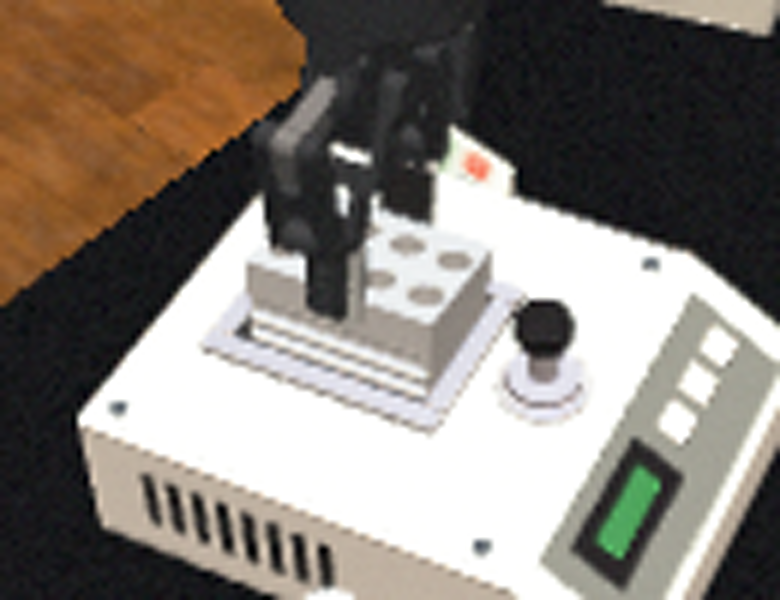

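The second left rib is emerging at crop (340,365), with the left side about 17 mm up. I continue tilting with a little less sideways shift.

Call:
{"method": "move_arm", "body": {"rows": [[1, 0, 0, 0, 0.2, -0.8, 1], [2, 0, 0, 0, 0.7, -1.5, 1], [3, 0, 0, 0, 1.4, -2.1, 1], [4, 0, 0, 0, 2.2, -2.8, 1], [5, 0, 0, 0, 3, -3.4, 1], [5, 0, 0, 0, 3, -3.4, 1]]}}

```text
t: 10.07
tcp_pos: [0.5609, 0.0503, 0.1302]
tool_rot: [0.985, 0.125, -0.017, -0.119]
force: [-2.1, 8.0, -1.4]
finger_gap: 0.595
gripper_force: 122.9
```

```bash
python3 -c "
from h import *
look('r7')
piv([1,2,3,4,5],-26.5)
piv([-3,-6,-9,-12,-15,-18],29.5)"
```

```text
t 10.0667 heater tcp mm [ -1.1  -7.7 130.2] F [-2.1  8.  -1.4] M [ 1.33  0.34 -0.06] gap 0.595 gf 122.93799282051623
rot err deg [ 1.334e+01  3.650e+00 -1.000e-02]
top plane: n 259 432 tilt x-roll deg -10.242446016075778 pitch 7.170272766958394 z at y=-25,0,25: [np.float64(123.6), np.float64(119.1), np.float64(114.6)]
1 [ 0.   0.8 -0.5]
2 [ 0.   1.7 -1.1]
3 [ 0.   2.5 -1.6]
4 [ 0.   3.4 -2.1]
5 [-0.   4.2 -2.5]
-3 [ 0.  -3.2 -1.1]
-6 [ 0.  -6.5 -2.1]
-9 [ 0.  -9.8 -2.9]
-12 [  0.  -13.1  -3.5]
-15 [  0.  -16.5  -4. ]
-18 [  0.  -19.8  -4.3]
```

```bash
cat >> h.py <<'E'
def top(n='scene'):
    s=snap(n); P=cloud(s); Q=H.inv().apply(P.reshape(-1,3)-C).reshape(P.shape)*1000
    k=(abs(Q[...,0])<43)&(abs(Q[...,1])<45)&(Q[...,2]>89)&(Q[...,2]<190)&(s['img'].min(2)>90)
    q=Q[k]; rng=np.random.default_rng(0); best=(0,)
    for _ in range(3000):
        a=q[rng.choice(len(q),3,False)]; nn=np.cross(a[1]-a[0],a[2]-a[0]); L=np.linalg.norm(nn)
        if L<50: continue
        nn/=L; nn*=np.sign(nn[2])
        if nn[2]<.9: continue
        m=abs((q-a[0])@nn)<1.2
        if m.sum()>best[0]: best=(m.sum(),m)
    w=q[best[1]]; A=np.c_[w[:,:2],np.ones(len(w))]; c=np.linalg.lstsq(A,w[:,2],rcond=None)[0]
    print(n,'inl',len(w),'/',len(q),'roll',np.degrees(np.arctan(c[1])).round(1),'pitch',np.degrees(np.arctan(c[0])).round(1),'ext',np.percentile(w,[2,98],axis=0).round(0).tolist(),'z centre', (c[2]).round(1), 'left/right z',(c[2]+c[1]*25).round(1),(c[2]-c[1]*25).round(1))
E
python3 -c "
from h import *
where();top();top()"
```

```text
t 10.1167 heater tcp mm [ -1.1  -7.6 130.2] F [-1.2  7.3 -2.5] M [ 1.31  0.29 -0.  ] gap 0.593 gf 122.9537716973573
rot err deg [13.3   3.64  0.  ]
scene inl 208 / 833 roll 12.2 pitch 0.1 ext [[-41.0, -33.0, 115.0], [37.0, 21.0, 127.0]] z centre 122.2 left/right z 127.6 116.8
scene inl 201 / 830 roll 12.6 pitch 0.2 ext [[-41.0, -32.0, 115.0], [36.0, 21.0, 128.0]] z centre 122.6 left/right z 128.1 117.0
```

The left side is 28 mm up and free. The right is 17 mm up with one notch left, so I rock it up.

Call:
{"method": "move_arm", "body": {"rows": [[-1.5, 0, 0, 0, -1.6, -0.6, 1], [-3, 0, 0, 0, -3.2, -1.1, 1], [-4.5, 0, 0, 0, -4.8, -1.6, 1], [-6, 0, 0, 0, -6.5, -2.1, 1], [-7.5, 0, 0, 0, -8.1, -2.5, 1], [-9, 0, 0, 0, -9.8, -2.9, 1], [-10.5, 0, 0, 0, -11.4, -3.2, 1], [-12, 0, 0, 0, -13.1, -3.5, 1], [-13, 0, 0, 0, -14.2, -3.7, 1], [-14, 0, 0, 0, -15.3, -3.9, 1], [-14, 0, 0, 0, -15.3, -3.9, 1]]}}

```text
t: 11.13
tcp_pos: [0.5591, 0.0627, 0.1377]
tool_rot: [0.992, 0.127, 0.001, 0.005]
force: [0.3, 0.0, -3.0]
finger_gap: 0.594
gripper_force: 122.9
```

```bash
python3 -c "
from h import *
where();top()
piv([-1,-2,-3,-4,-5],29.5)"
```

```text
t 11.1333 heater tcp mm [  0.3   4.8 137.7] F [ 0.3  0.  -3. ] M [ 0.05 -0.05 -0.02] gap 0.594 gf 122.93410138227046
rot err deg [-0.55 -0.15  0.08]
scene inl 219 / 793 roll -2.9 pitch -0.9 ext [[-39.0, -22.0, 125.0], [31.0, 32.0, 130.0]] z centre 127.7 left/right z 126.5 129.0
-1 [ 0.  -1.1 -0.4]
-2 [ 0.  -2.1 -0.8]
-3 [-0.  -3.2 -1.2]
-4 [ 0.  -4.3 -1.6]
-5 [ 0.  -5.4 -2. ]
```

The force is now just the block's weight and the moment is near zero, so the block is free. I lift, level and centre it.

Call:
{"method": "move_arm", "body": {"rows": [[0, 0, 0, 0, 1, -3, 1], [0.5, 0, 0, 0, 2, -6, 1], [1, 0, 0, 0, 3, -9, 1], [1.5, 0, 0, 0, 4, -12, 1], [2, 0, 0, 0, 4, -15, 1], [2.5, 0, 0, 0, 4, -17, 1], [2.5, 0, 0, 0, 4, -17, 1], [2.5, 0, 0, 0, 4, -17, 1], [2.5, 0, 0, 0, 4, -17, 1]]}}

```text
t: 11.93
tcp_pos: [0.5598, 0.0591, 0.1543]
tool_rot: [0.992, 0.126, -0.002, -0.017]
force: [0.8, 0.2, -2.9]
finger_gap: 0.595
gripper_force: 122.9
```

```bash
python3 -c "
from h import *
where();top();top();top('top')
s=snap('scene')
r=plane(s,[(220,200)],.1)
# plunger height and well-frame check
P=cloud(s);Q=H.inv().apply(P.reshape(-1,3)-C)*1000
k=np.hypot(Q[:,0]+78,Q[:,1]-1)<9; print('plunger z',np.percentile(Q[k,2],95))
k=(abs(Q[:,1]-27)<5)&(abs(Q[:,0])<38)&(abs(Q[:,0])>16)&(Q[:,2]>88)&(s['img'].min(2).ravel()>60); print('left face z range',np.percentile(Q[k,2],[1,99]))"
```

```text
t 11.9333 heater tcp mm [1.000e-01 1.100e+00 1.543e+02] F [ 0.8  0.2 -2.9] M [-0.08 -0.02  0.04] gap 0.595 gf 122.94913600198925
rot err deg [1.94 0.52 0.01]
scene inl 211 / 842 roll 0.9 pitch -0.6 ext [[-40.0, -26.0, 144.0], [37.0, 28.0, 146.0]] z centre 144.8 left/right z 145.2 144.4
scene inl 225 / 844 roll 1.1 pitch -0.6 ext [[-40.0, -26.0, 143.0], [36.0, 28.0, 146.0]] z centre 144.5 left/right z 145.0 144.1
top inl 33 / 135 roll -0.7 pitch 5.9 ext [[-40.0, -21.0, 144.0], [-20.0, 25.0, 147.0]] z centre 148.9 left/right z 148.6 149.2
plunger z 118.74703826057905
left face z range [100.61696581 389.37265719]
```

Roll is +1°, underside about 98.5 mm (14 mm clear of the frame), centred. I trim the roll and settle.

Call:
{"method": "move_arm", "body": {"rows": [[-1, 0, 0, 0, 0, 0, 1], [-1, 0, 0, 0, 0, 0, 1], [-1, 0, 0, 0, 0, 0, 1], [-1, 0, 0, 0, 0, 0, 1], [-1, 0, 0, 0, 0, 0, 1], [-1, 0, 0, 0, 0, 0, 1]]}}

```text
t: 12.63
tcp_pos: [0.5601, 0.0591, 0.1545]
tool_rot: [0.992, 0.126, -0.001, -0.009]
force: [-0.0, 0.5, -3.7]
finger_gap: 0.592
gripper_force: 122.9
```

```bash
python3 -c "
from h import *
where();top();print(order.sign_off())"
```

```text
t 12.6333 heater tcp mm [  0.3   1.  154.5] F [-0.   0.5 -3.7] M [-0.01  0.03  0.  ] gap 0.592 gf 122.93956177309155
rot err deg [0.97 0.24 0.01]
scene inl 228 / 829 roll -0.1 pitch 0.1 ext [[-39.0, -26.0, 143.0], [36.0, 29.0, 146.0]] z centre 144.7 left/right z 144.6 144.7
the job is handed in; nothing more can be done
None
```

The job is handed in at 12.6 s: the plunger was pressed to its stop and sprang back, the block was rocked free side by side, and it is held upright over the well about 14 mm above the frame; the spare block, vials, timer and bottle were not touched, though I did not re-measure their positions.

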